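# Draw the drying jar down and hold the vacuum

## Task

A damp phone loudspeaker lies in the glass drying jar and has to go under vacuum. Take the black rubber stopper out of the yellow tray, set it in the jar's neck with its collar flat on the rim and let go of it; then pull the syringe plunger out until the front edge of its black piston stands at the red ring on the barrel. Finish still gripping the plunger and keeping it there against the suction, so that I can shut the tap, and leave the phone frame, magnifier, screwdriver and camera module where they lie.

Things in the scene. Friction and masses are not known exactly. Their poses are not given: they have to be found in the camera images.
- pump_board: Wooden board 110 x 295 x 15 mm, fixed to the sill, carrying in one line a glass jar, a brass tap and a clear 60 ml syringe lying level. Origin on the sill surface under the syringe's axis, which is 50 mm up at x = 0; y runs along the syringe, away from the jar: the plunger is pulled out along +y. z up. The barrel, 29 mm in diameter, lies at y = -97 to +30 mm; the board ends at y = +47.5 mm.
- jar_rim (a point): Centre of the jar's mouth, level with the rim, 127 mm above the sill and 190 mm along the board's -y. The jar is glass, fixed, 76 mm in diameter; its neck is upright, 34 mm inside and 42 mm outside diameter, and straight for 30 mm down.
- stopper: Loose black rubber stopper, about 60 g, standing upright in a tray compartment. Origin at the centre of its foot, z up. Plug 26 mm long, tapered from 24 mm diameter at the foot to 31 mm under the collar; collar 42 mm in diameter, 26 to 32 mm above the foot; above it a round grip knob 25 mm in diameter, 32 to 64 mm above the foot.
- collar (a point): Centre of the underside of the stopper's collar, 26 mm above its foot; seated, it comes to the jar's rim.
- plunger (a joint): How far the plunger is drawn out, in m: 0 = fully in, 0.105 = end stop. Starts at 0.022 to 0.034, held by its seal's friction (1.2 N). Drawn further, the suction pulls it back like a spring of 120 N/m that is slack at 0.028: about 5 to 7 N at the ring; it slides back if let go.
- thumb_disc (a point): Centre of the inner face (towards the barrel) of the plunger's white thumb disc, on the syringe's axis. The disc is 36 mm in diameter and 4 mm thick; from it the round white stem, 18 mm in diameter, runs into the barrel. The free stem between finger flange and disc is 14 mm plus the joint value. Moves with the plunger.
- piston_edge (a point): Centre of the front edge (the jar-side end) of the plunger's black rubber piston, seen through the barrel. It lies 142 mm from the thumb disc's inner face, towards the jar, and moves with the plunger.
- mark_ring: Red ring around the barrel, 3 mm wide, 34 mm outside diameter: the mark. Origin at its centre, on the syringe's axis; its y axis is that of the board. Its place along the barrel differs each time; it cannot be moved.
- tray: Yellow plastic tray, 174 x 118 x 20 mm, walls and floor 3 mm, fixed to the sill, 3 compartments along x by 2 along y, each about 54 x 55 mm. Origin under its centre. The stopper and the camera module stand in two compartments of the row at -y; the other row holds screws.
- camera_module: Loose steel phone camera module, 26 x 24 x 8 mm, in a tray compartment. Leave it alone. Origin at the centre of its underside.
- phone_frame: Loose grey phone frame lying flat, 146 x 72 x 8 mm, length along its x. Leave it alone. Origin at the centre of its underside.
- magnifier: Loose magnifier lying flat: lens rim 76 mm in diameter, 12 mm high, with its origin under the lens centre; a black handle 17 mm thick reaches to 142 mm along its -x. Leave it alone.
- screwdriver: Loose screwdriver with an orange handle, 170 mm long, lying along its x. Leave it alone.
- flange (a point): Outer end of the barrel: centre of the rear face of its clear finger flange (50 mm wide across the axis, 29 mm high), on the syringe's axis.
Not all that is in view belongs to the job. There is more than one size of the stopper; the job needs the smallest.

How it is judged:
On the way, in this order (a step that is already met when the one before it is completed fails the run):
1. the stopper stands in the jar's neck, collar on the rim, let go (horizontal distance between collar and jar_rim below 0.004 m and z of collar in the frame of jar_rim below 0.003 m and angle between stopper's own z axis and vertical below 0.08 rad and contact force between stopper and the fingers below 0.1 N), for 0.3 s.
2. the piston's front edge stands at the red ring, held by the gripper (y of piston_edge in the frame of mark_ring between -0.004 and 0.004 m and contact force between plunger and the fingers above 2 N), for 0.5 s.
At the end, for the whole second after the job is handed in: The fingers hold the plunger still against the suction (more than 2 N on it) with the piston's front edge within 4 mm of the middle of the red ring, and the stopper stands untouched in the neck: collar within 3 mm of the rim, within 4 mm of the centre, tilted under 0.08 rad (all of step 1 and all of step 2 and velocity of joint plunger between -0.01 and 0.01 m/s); the arm keeps its last pose, push and grip.
It fails at once if a bystander was moved by more than 25 mm (distance of any of phone_frame, magnifier, screwdriver, camera_module from where it was at the start of the episode above 0.025 m).
It also fails if it takes over 58 s, if anything falls off the work surface, if the arm or the gripper's body presses on something with over 40 N, if the wrist force passes 120 N, or if a joint passes its speed limit or range.

## Robot

A 6-joint arm with a two-finger parallel gripper is mounted at the origin on the work surface. World frame = base frame: x ahead of the robot, y to its left, z up, the work surface at z = 0. Lengths are in m, angles in rad, forces in N, time in s.
With the tool pointing down it reaches from about 0.325 to 0.775 m from the base axis. Payload 5.5 kg.
Tool frame: the origin (TCP) lies between the finger pads; the fingertips stand 8 mm ahead of it and the grasp point (between the pads) lies 11 mm behind it (tcp_to_tips is the distance from the TCP to the fingertips, in m); z points along the fingers, y is the line along which they close (so a half turn about z gives the same grasp; the last joint's range is limited). The gripper opens to 88 mm and grips with 3 to 60 N. Pads are 20 mm wide; open, the fingers measure 115 mm over their backs; the gripper's body (75 mm by 178 mm) begins 61 mm behind the grasp point.
Start: joints at [1.208, 0.091, 1.231, -0, 1.82, -0.057], TCP at [0.181, 0.572, 0.231] pointing down, gripper open.
Joint ranges: [-2.87, 2.87], [-0.86, 2.18], [0.17, 2.46], [-1.51, 4.65], [0.06, 2.69], [-2.65, 2.65]. Speed limits (rad/s): [2.57, 2.57, 3.01, 3.14, 3.14, 3.14].

## Interface

Orientations are given as a unit quaternion [w, x, y, z].
In Python, from bench import * gives the robot as it stands. Calls block until the motion is done:
- move_to(position, orientation): joint-space move of the TCP to a pose.
- move_l(position, speed=0.15, orientation=None): straight line of the TCP; orientation=None keeps the orientation; speed is the mean speed in m/s.
- movej(angles): joint-space move.
- gripper_open() and close(): open the fingers fully, or close them until they stop; the grip force is fixed at half the most.
- hold(seconds).
- inverse_kinematics(position, orientation): joint angles nearest the present ones, or None.
- state(): the state.
- get_image(name): name is "side" or "top"; returns a dict with "frame" (400x640x3 uint8, blue, green, red), "depth" (400x640 float32, m along the optical axis (not along the pixel's ray), 0 where there is no reading), "camera_matrix" (3x3 intrinsics, pixels), "k1" (the pictures are not rectified: a ray, as slopes to the right and down, at radius r is drawn at 1 + k1 r^2 times it, then the intrinsics apply), "view" (4x4, takes a point from world to camera coordinates). Camera axes: x right, y up, looking along -z (the intrinsics and any distortion apply to the point x, -y, -z); pixel columns grow to the right and rows downward; lengths in m; the calibration is good to about 2 mm. A picture is of the moment at which its call begins.
A pose or a line that the arm cannot do raises IKError and nothing moves.
- job_done(): hands the job in; it is judged then, once.
The state is a dict: "time": time; "joint_pos": joint angles; "dq": joint speeds; "joint_torque": joint torques, N m; "ee_pos": TCP position; "ee_rot": TCP orientation; "ft_force": force on the tool from outside, world axes, zero at the start; "moment": the same for the moment, N m; "finger_gap": finger opening in m; "finger_force": force on a finger pad.
Only numpy, scipy, OpenCV 4.12 (cv2) and the standard library are available. Lean on these libraries where they do the work, as an engineer would, in place of code of your own. Each camera call takes 0.05 s, during which the arm holds its last target. There are 200 camera calls.

## Working session

There is one attempt and no reset: what is moved stays moved. The work goes in short steps, each a Python script; the robot and the scene stay as the last script left them, time stands still between calls to the robot, and variables do not carry over. Pictures are saved under pics/ and viewed, at most 10 in all, crops included, and the job is handed in when it is done.

```bash
mkdir -p pics; cat > h.py <<'E'
from bench import *
import numpy as np, cv2
def snap(n):
    d=get_image(n); np.savez(f'pics/{n}.npz',**{k:np.asarray(d[k]) for k in ('frame','depth','camera_matrix','k1','view')}); return d
def load(n): return dict(np.load(f'pics/{n}.npz'))
def ray(d,u,v):
    K=d['camera_matrix']; x=(u-K[0,2])/K[0,0]; y=(v-K[1,2])/K[1,1]
    k=float(d['k1']); a,b=x,y
    for _ in range(20):
        s=1+k*(a*a+b*b); a,b=x/s,y/s
    V=np.linalg.inv(d['view']); return V[:3,3], V[:3,:3]@np.array([a,-b,-1.])
def atz(d,u,v,z):
    o,r=ray(d,u,v); return o+r*(z-o[2])/r[2]
def atd(d,u,v):
    o,r=ray(d,u,v); return o+r*float(d['depth'][int(round(v)),int(round(u))])
def proj(d,p):
    c=d['view']@np.append(p,1); a,b=c[0]/-c[2],-c[1]/-c[2]; s=1+float(d['k1'])*(a*a+b*b); K=d['camera_matrix']
    return np.array([K[0,0]*a*s+K[0,2],K[1,1]*b*s+K[1,2]])
E
python3 - <<'E'
from h import *
for n in('side','top'):
    d=snap(n); cv2.imwrite(f'pics/{n}0.png',d['frame']); print(n,np.linalg.inv(d['view'])[:3,3].round(3),d['k1'],d['camera_matrix'][0,0])
print(state())
E
```

```text
side [0.294 0.547 0.759] 0.015254079460992533 430.23324956223365
top [0.407 0.067 1.206] -0.11634286565145377 438.4362690588136
{'time': 0.1, 'joint_pos': array([ 1.20829798e+00,  9.17879615e-02,  1.23170208e+00,  2.57234325e-05,
        1.81980987e+00, -5.66846844e-02]), 'dq': array([-5.93725227e-05, -6.86302543e-04, -2.29294747e-03, -2.78144805e-03,
        1.18081311e-03,  1.00455071e-03]), 'joint_torque': array([ 1.63325803e-03, -4.47861958e+01, -4.07567060e+01,  6.99438737e-02,
        2.84031057e-02, -1.07341143e-04]), 'ee_pos': array([0.18054203, 0.57194392, 0.22965311]), 'ee_rot': array([-1.89800998e-04,  1.52308512e-01,  9.88332630e-01, -8.32353015e-04]), 'ft_force': array([-0.61008363, -0.22995843, -0.44639232]), 'moment': array([ 0.02763865, -0.04641499,  0.01856529]), 'finger_force': 0.0, 'finger_gap': 0.08753300163268417}
```

View pics/top0.png

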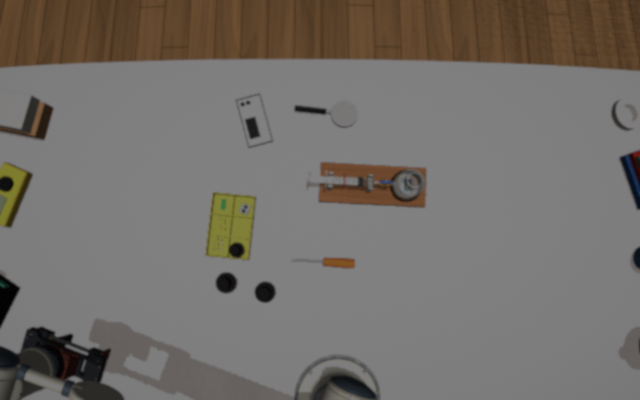

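View pics/side0.png

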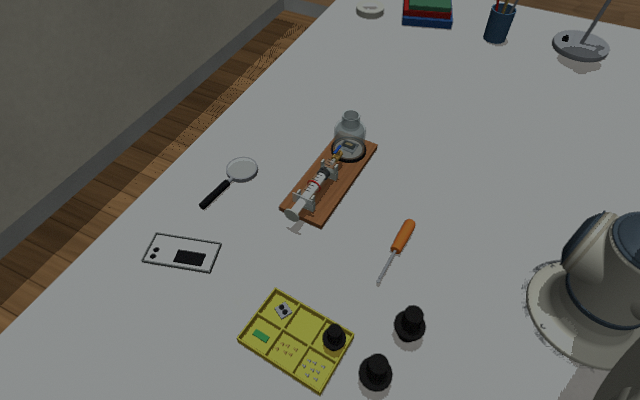

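Top view: candidates for the stopper are the black stoppers at (237,250) in the tray, (226,283) and (265,292) on the sill. In the side view they are at (334,337), (376,372) and (410,323). By the description it is the one in the tray. Next I check it up close.

```bash
python3 - <<'E'
from h import *
s=load('side')['frame'];t=load('top')['frame']
def c(f,x,y,w,h,k): return cv2.resize(f[y:y+h,x:x+w],None,fx=k,fy=k,interpolation=cv2.INTER_CUBIC)
cv2.imwrite('pics/a.png',np.vstack([c(s,230,285,200,110,4)[:,:800],c(t,200,190,160,30,5)[:0]]))
cv2.imwrite('pics/b.png',c(s,270,105,120,120,5))
cv2.imwrite('pics/c.png',c(t,200,155,240,110,3.3333333))
E
```

```text
(no output)
```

View pics/a.png

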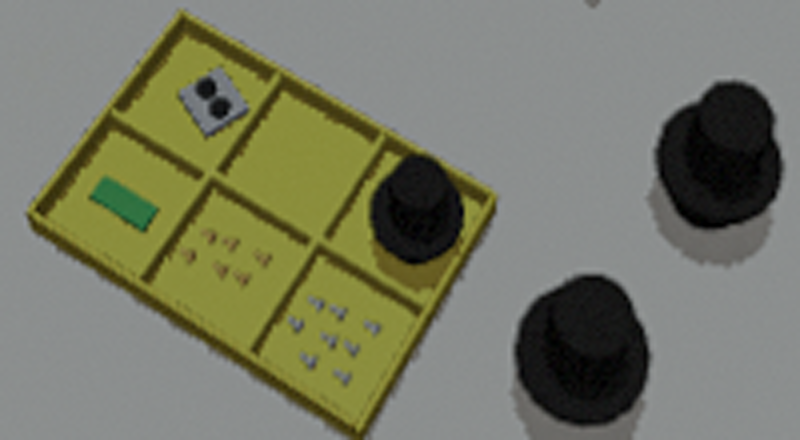

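View pics/b.png

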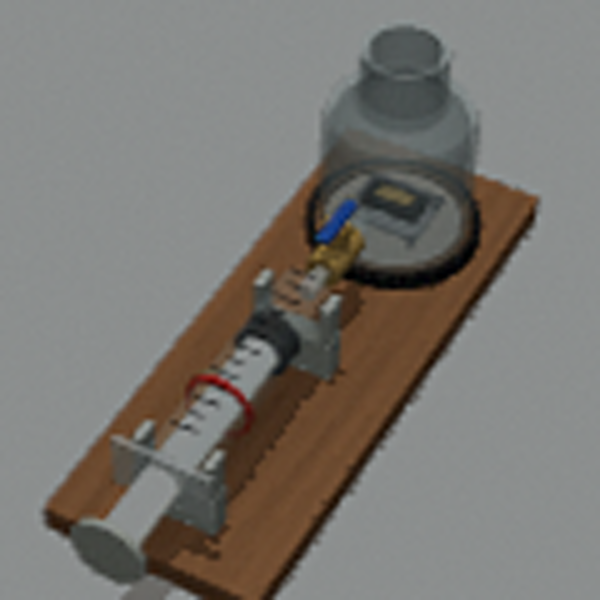

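View pics/c.png

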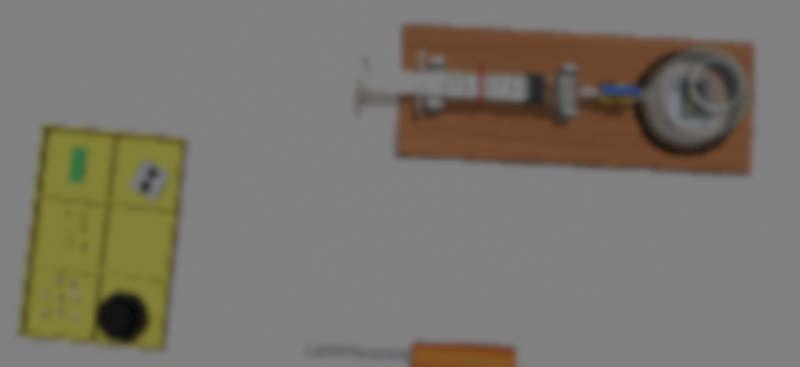

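Crop a: the tray stopper is the smallest of the three (collar about 92 px wide against about 125 for the others), with its knob top at side (335.7,330). Crop b: jar rim at side (351,115.4), disc at (291.6,215), red ring at (314,185). Crop c: board corners are at top (320.9,162.5), (425.9,167.6), (425,207.2) and (319.1,201.8).

```bash
python3 - <<'E'
from h import *
s=load('side');t=load('top'); np.set_printoptions(precision=4,suppress=True)
print('stopper side z67',atz(s,335.7,330,.067),'depth',atd(s,335.7,330),'top',atz(t,236.6,250,.067),atd(t,236.6,250))
C=np.array([atz(t,200+a/3.33333,155+b/3.33333,.015) for a,b in((403,25),(753,42),(750,174),(397,156))]);print(C)
Cs=np.array([atz(s,270+a/5,105+b/5,.015) for a,b in((45,513),(538,200))]);print('side corners',Cs)
yv=(C[0]-C[1]+C[3]-C[2]);print('len',np.linalg.norm(yv)/2,np.linalg.norm(C[0]-C[3]),np.linalg.norm(C[1]-C[2]));yv/=np.linalg.norm(yv)
print('y',yv,'yaw of y',np.arctan2(yv[1],yv[0]))
c=C.mean(0);o=c+yv*(.1475-.0475)*1; 
o=c+yv*(0.1475-0.0475);print('board origin',o,'rim pred',o-yv*.19)
print('rim side',atz(s,351,115.4,.127),'rim top',atz(t,200+713/3.3333,155+87/3.3333,.127),)
print('disc outer side z50',atz(s,291.6,215,.05),'top',atz(t,200+358/3.333,155+88/3.333,.05))
print('ring top',atz(t,200+481/3.3333,155+85/3.3333,.06),'piston front top',atz(t,200+545/3.333,155+88/3.333,.06))
print('yoff from ring-piston');
for n,u in (('s',0),):
  pass
# blobs
E
```

```text
stopper side z67 [0.3965 0.2685 0.067 ] depth [0.3962 0.2692 0.0688] top [0.3995 0.2609 0.067 ] [0.3995 0.2609 0.067 ]
[[ 0.6387  0.0406  0.015 ]
 [ 0.6245 -0.2525  0.015 ]
 [ 0.5136 -0.2462  0.015 ]
 [ 0.5295  0.0461  0.015 ]]
side corners [[ 0.6354  0.0467  0.015 ]
 [ 0.5131 -0.2408  0.015 ]]
len 0.29312046619335913 0.10925936973286263 0.11112767777917652
y [0.0514 0.9987 0.    ] yaw of y 1.5193928061919628
board origin [ 0.5817 -0.0031  0.015 ] rim pred [ 0.572  -0.1929  0.015 ]
rim side [ 0.5707 -0.1875  0.127 ] rim top [ 0.5695 -0.1905  0.127 ]
disc outer side z50 [0.586  0.0758 0.05  ] top [0.5807 0.0777 0.05  ]
ring top [ 0.5814 -0.0201  0.06  ] piston front top [ 0.5789 -0.0711  0.06  ]
yoff from ring-piston
```

```bash
python3 - <<'E'
from h import *
q=[0,0,1,0]
move_to([.398,.267,.14],q); move_l([.398,.267,.046],.1)
close(); print(state()['finger_gap'],state()['finger_force'],state()['ee_pos'])
move_l([.398,.267,.25],.15)
move_to([.5708,-.189,.22],q)
s=state();print(s['time'],s['finger_gap'],s['ee_pos'],s['ft_force'])
f=snap('side')['frame'];t=snap('top')['frame']
cv2.imwrite('pics/d.png',np.hstack([cv2.resize(f[30:150,300:400],None,fx=5,fy=5,interpolation=2),cv2.resize(t[150:222,375:435],(300,360),interpolation=2).repeat(1,0)[:0].reshape(0,300,3) if 0 else cv2.copyMakeBorder(cv2.resize(t[150:222,375:435],(300,360),interpolation=2),0,240,0,0,0)]))
E
```

```text
0.02424017288738238 29.999136328697205 [0.3980289  0.26706203 0.04602766]
6.9 0.024568717559257644 [ 0.57106273 -0.18787923  0.22029581] [ 0.05255565 -0.06075431 -0.89678449]
```

View pics/d.png

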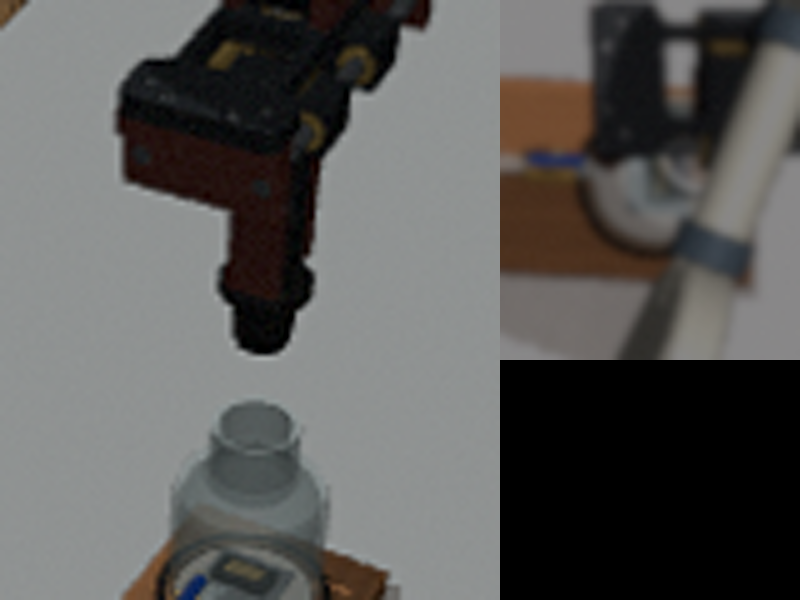

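```bash
python3 - <<'E'
from h import *
s=load('side'); np.set_printoptions(precision=4,suppress=True)
c=lambda p:(proj(s,p)-[300,30])*5
e=state()['ee_pos'];fz=e[2]-.043
print('foot',c([e[0],e[1],fz]),'collar',c([e[0],e[1],fz+.029]),'rim',c([.5707,-.1875,.127]))
print('foot meas',atz(s,300+264/5,30+336/5,fz),'rim meas',atz(s,300+257/5,30+427/5,.127))
f=cv2.resize(s['frame'][80:130,330:372],None,fx=12,fy=12,interpolation=2);f=cv2.convertScaleAbs(f,alpha=1.6)
cv2.imwrite('pics/e.png',f)
E
```

```text
foot [261.4587 335.5467] collar [265.7973 279.7528] rim [254.9237 427.002 ]
foot meas [ 0.57   -0.188   0.1774] rim meas [ 0.5698 -0.1879  0.127 ]
```

View pics/e.png

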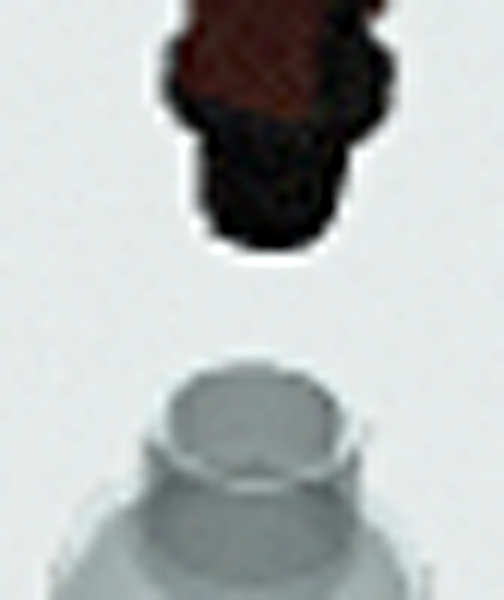

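The enlarged crop shows the foot at about (352.7,97.3) and the rim centre at (351.2,115.4). Their xy agree to within 1–2 mm, so I lower it with force checks.

```bash
python3 - <<'E'
from h import *
x,y=.5707,-.188
move_l([x,y,.168],.08)
z=.168
while z>.142:
    z-=.003 if z>.152 else .0015
    move_l([x,y,z],.05); s=state(); F=s['ft_force']
    print(round(z,4),s['ee_pos'].round(4),F.round(1))
    if F[2]>8 or np.hypot(F[0],F[1])>12: break
print(state()['time'],state()['finger_gap'])
E
```

```text
0.165 [ 0.5708 -0.188   0.1652] [ 0.   1.2 -0.9]
0.162 [ 0.5707 -0.1881  0.1618] [-1.5 -0.2 -1.4]
0.159 [ 0.5707 -0.1882  0.1588] [ 1.2 -1.8 -1.8]
0.156 [ 0.5708 -0.1884  0.1559] [ 1.3 -3.1 -1.2]
0.153 [ 0.5709 -0.1885  0.153 ] [ 1.5 -4.1 -0.2]
0.15 [ 0.571  -0.1887  0.1502] [ 1.7 -4.9  1.9]
0.1485 [ 0.571  -0.1888  0.149 ] [ 2.2 -6.   1.7]
0.147 [ 0.5711 -0.189   0.1476] [ 1.9 -6.1  2.5]
0.1455 [ 0.5711 -0.1891  0.1462] [ 2.5 -6.8  2. ]
0.144 [ 0.5712 -0.1892  0.1449] [ 2.8 -6.1  2.5]
0.1425 [ 0.5713 -0.1892  0.1441] [ 1.4 -6.3  5.3]
0.141 [ 0.5713 -0.1892  0.144 ] [-0.8 -6.7  9.4]
10.8 0.024415036270498673
```

```bash
python3 - <<'E'
from h import *
move_l([.5715,-.1902,.141],.03); s=state();print(s['ee_pos'],s['ft_force'])
gripper_open(); hold(.3); print(state()['finger_gap'],state()['finger_force'])
move_l([.5715,-.1902,.25],.12)
# hover clear, near plunger
y=np.array([.0514,.9987]);a=1.5194/2
move_to([.50,.25,.25],[0,np.cos(a),np.sin(a),0])
print(state()['time'])
f=snap('side')['frame'];t=snap('top')['frame']
cv2.imwrite('pics/f.png',cv2.convertScaleAbs(cv2.resize(f[95:227,270:390],(545,600),interpolation=2),alpha=1.4))
E
```

```text
[ 0.57158675 -0.18962899  0.14400523] [-3.54913396  0.85883964 11.66463363]
0.08796294956699034 0.0
15.5417
```

View pics/f.png

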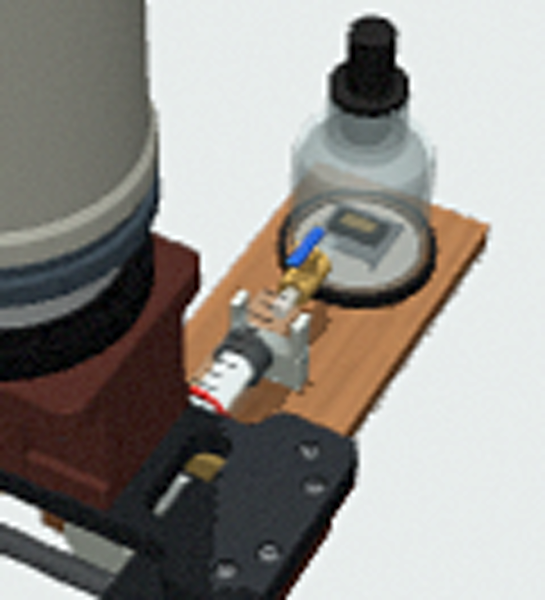

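Side crop: the stopper is seated level in the neck (about (370,80) in the crop). Next I take axis profiles of ring and piston from the first pictures, then grip the plunger.

```bash
cat >> h.py <<'E'
Y=np.array([.0514,.9987,0]);O=np.array([.5812,.0002,0])
X=np.array([.9987,-.0514,0])
def prof(d,img,z=.062,dx=0,ys=np.arange(-.11,.04,.001)):
    P=np.array([proj(d,O+Y*y+X*dx+[0,0,z]) for y in ys],np.float32)
    v=cv2.remap(cv2.GaussianBlur(img,(0,0),.4),P[None,:,0],P[None,:,1],cv2.INTER_LINEAR)[0].astype(int)
    return ys,v
E
python3 - <<'E'
from h import *
for n in('side','top'):
    d=load(n);im=cv2.imread(f'pics/{n}0.png')
    ys,v=prof(d,im)
    print(n,'(mm: red-green, gray)');print(' '.join(f'{int(round(y*1000))}:{c[2]-c[1]},{c.sum()//3}' for y,c in list(zip(ys,v))[:120:2]))
x,y,_=O+Y*.059
q=state()['ee_rot']
move_l([x,y+.02,.25],.15) if 0 else move_to([x,y,.16],q)
move_l([x,y,.039],.1); print(state()['ft_force'])
close(); s=state(); print(s['finger_gap'],s['finger_force'],s['ee_pos'],s['ft_force'],s['time'])
E
```

```text
side (mm: red-green, gray)
-110:18,64 -108:15,53 -106:9,75 -104:8,78 -102:5,90 -100:3,96 -98:5,88 -96:6,104 -94:9,115 -92:9,106 -90:5,81 -88:9,76 -86:16,88 -84:22,90 -82:25,86 -80:19,69 -78:19,73 -76:21,88 -74:13,89 -72:1,65 -70:-2,55 -68:-2,46 -66:-1,42 -64:0,42 -62:-1,40 -60:-1,42 -58:-1,44 -56:-2,41 -54:-2,32 -52:-2,78 -50:-3,138 -48:-3,143 -46:-4,133 -44:-4,112 -42:-4,126 -40:-3,142 -38:-3,135 -36:-3,113 -34:-3,124 -32:-3,139 -30:-3,140 -28:-4,124 -26:-5,95 -24:19,106 -22:73,84 -20:75,55 -18:35,58 -16:-1,112 -14:-5,138 -12:-3,140 -10:-3,101 -8:-2,85 -6:-3,129 -4:-3,141 -2:-4,139 0:-3,122 2:-2,120 4:-3,137 6:-3,134 8:-3,112
top (mm: red-green, gray)
-110:11,91 -108:11,96 -106:11,99 -104:11,100 -102:11,100 -100:12,95 -98:12,90 -96:13,85 -94:11,89 -92:6,95 -90:2,99 -88:0,99 -86:0,97 -84:0,92 -82:2,84 -80:5,73 -78:11,65 -76:15,63 -74:17,63 -72:16,61 -70:11,55 -68:6,47 -66:3,42 -64:1,40 -62:0,40 -60:0,49 -58:0,64 -56:0,83 -54:0,101 -52:1,112 -50:1,119 -48:0,122 -46:0,120 -44:1,118 -42:1,120 -40:1,124 -38:1,126 -36:1,125 -34:1,124 -32:1,123 -30:1,124 -28:1,120 -26:4,116 -24:9,112 -22:18,109 -20:26,101 -18:24,103 -16:16,109 -14:6,120 -12:2,123 -10:1,122 -8:0,120 -6:0,119 -4:1,122 -2:1,124 0:1,124 2:0,124 4:0,125 6:1,123 8:1,121
[-0.52695242 -0.08426218  0.57184361]
0.017323137462533077 29.99665081501007 [0.58645379 0.05900869 0.03902435] [10.22396326  0.2093873  -6.318812  ] 18.9917
```

```bash
python3 - <<'E'
from h import *
p=O+Y*.059+X*.0022+[0,0,.039]
move_l(p,.03); e0=state()['ee_pos'];print(e0,state()['ft_force'])
for k in(.02,.04,.052):
    move_l(p+Y*k,.04); hold(.2); s=state(); print(k,s['ee_pos'],((s['ee_pos']-e0)@Y).round(4),s['ft_force'].round(1),round(s['finger_gap'],4),s['time'])
for n in('top','side'):
    d=snap(n)
    for dx in (-.004,0,.004):
        ys,v=prof(d,d['frame'],dx=dx); print(n,dx,' '.join(f'{int(round(y*1000))}:{c[2]-c[1]},{c.sum()//3}' for y,c in list(zip(ys,v))[60:120:2]))
t=load('top')['frame'];f=load('side')['frame']
cv2.imwrite('pics/g.png',cv2.convertScaleAbs(np.hstack([cv2.resize(t[150:220,300:400],(500,350),interpolation=2),cv2.resize(f[150:220,280:340],(300,350),interpolation=2)]),alpha=1.6))
E
```

```text
[0.58653012 0.05899294 0.03900822] [ 1.25317006 -0.48554301 -0.54131902]
0.02 [0.58758352 0.07902636 0.03902187] 0.0201 [ 3.6 -1.  -1.1] 0.0175 20.0917
0.04 [0.58864849 0.09843567 0.03901623] 0.0395 [ 4.1 -3.  -1.9] 0.0174 20.9417
0.052 [0.58929453 0.110041   0.03902095] 0.0511 [ 3.2 -4.8 -1.3] 0.0172 21.5917
top -0.004 -50:17,67 -48:17,67 -46:17,66 -44:17,65 -42:18,65 -40:18,66 -38:18,67 -36:17,67 -34:17,66 -32:17,66 -30:17,66 -28:18,65 -26:21,64 -24:28,64 -22:40,63 -20:48,58 -18:46,53 -16:34,47 -14:15,43 -12:6,41 -10:1,45 -8:0,56 -6:0,74 -4:0,96 -2:0,112 0:0,122 2:0,125 4:1,125 6:1,124 8:0,122
top 0 -50:18,65 -48:17,65 -46:17,64 -44:17,64 -42:18,65 -40:18,66 -38:18,67 -36:18,66 -34:18,67 -32:18,67 -30:18,66 -28:18,66 -26:21,65 -24:28,64 -22:40,64 -20:47,60 -18:43,55 -16:32,48 -14:14,43 -12:5,42 -10:1,47 -8:0,58 -6:0,77 -4:0,98 -2:0,113 0:1,122 2:1,126 4:1,127 6:1,126 8:1,124
top 0.004 -50:19,68 -48:19,68 -46:19,67 -44:19,66 -42:19,67 -40:20,68 -38:20,69 -36:19,68 -34:19,68 -32:19,69 -30:20,70 -28:21,69 -26:23,69 -24:29,68 -22:39,68 -20:46,62 -18:42,55 -16:32,48 -14:13,42 -12:7,42 -
[... 298 characters left out ...]
,53 -10:-4,51 -8:-4,48 -6:-5,50 -4:-4,54 -2:-3,69 0:-4,114 2:-5,158 4:-5,164 6:-5,163 8:-5,155
side 0 -50:-4,99 -48:-2,101 -46:4,96 -44:13,80 -42:23,93 -40:27,108 -38:25,103 -36:22,86 -34:24,94 -32:26,106 -30:26,107 -28:21,95 -26:15,71 -24:44,86 -22:95,83 -20:91,61 -18:46,40 -16:3,43 -14:-2,52 -12:-1,55 -10:-2,41 -8:-2,35 -6:-2,48 -4:-1,53 -2:-2,72 0:-3,113 2:-3,140 4:-3,159 6:-3,156 8:-2,131
side 0.004 -50:11,97 -48:21,106 -46:24,92 -44:20,74 -42:22,91 -40:26,105 -38:25,102 -36:22,88 -34:22,84 -32:25,99 -30:26,104 -28:19,89 -26:23,81 -24:52,92 -22:92,82 -20:102,65 -18:45,47 -16:2,46 -14:-3,52 -12:-3,53 -10:-1,50 -8:-2,42 -6:-3,44 -4:-2,47 -2:-2,64 0:-2,81 2:-3,123 4:-4,158 6:-4,162 8:-3,132
```

View pics/g.png

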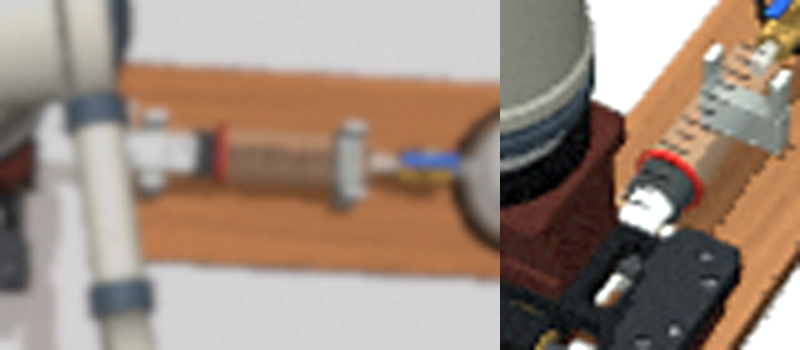

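The top crop has the red ring at about (220,155) with the black piston ending inside the ring's width: no black beyond it on the jar side, no gap behind it. The side crop agrees. A short hold to confirm it stays put, then I hand in.

```bash
python3 - <<'E'
from h import *
a=state()['ee_pos'];hold(.7);s=state();print(s['ee_pos']-a,s['finger_force'],s['ft_force'].round(1))
d=snap('top');ys,v=prof(d,d['frame']);print(' '.join(f'{int(round(y*1000))}:{c[2]-c[1]},{c.sum()//3}' for y,c in list(zip(ys,v))[82:112:2]))
d=get_image('side');f=d['frame']; print(job_done())
E
```

```text
[-1.45004465e-06  1.28395455e-06  4.09437773e-06] 29.997398257255554 [ 3.4 -4.8 -1.8]
-28:19,65 -26:22,64 -24:28,64 -22:39,65 -20:46,60 -18:43,54 -16:31,48 -14:13,43 -12:5,42 -10:2,47 -8:1,58 -6:0,77 -4:1,97 -2:1,112 0:1,122
the job is handed in; nothing more can be done
None
```

The job is handed in (no verdict came back): the stopper sits flat in the jar's neck and is let go. The plunger is drawn out about 51 mm and held still, with the piston's front edge at the red ring, to within about 2 mm in the top picture. The side picture's ring hides that edge and gave a rougher reading, about 4 mm towards the jar.

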